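# Dip the biscuit tin and lock the gauge

## Task

Swing the chrome arm round so that its dip gauge hangs over the open biscuit tin, then lower the gauge rod gently through the mouth until its rubber foot rests on the top biscuit. With the foot still touching, turn the rod's cross-handle a quarter turn clockwise (seen from above) until it locks, then let go, so that the gauge keeps the reading. Do not press hard enough to crack the biscuits (a light push of a few newtons is plenty), and leave the tin and everything else on the counter standing where it is.

Things in the scene. Friction and masses are not known exactly. Their poses are not given: they have to be found in the camera images.
- handle (a point): centre of the cream cross-handle on top of the gauge rod: a flat upright bar 46 mm long, 12 mm thick, 22 mm tall; this point is its middle. Frame: x along the bar, y across its thickness, z up. It is 306 mm above the counter with the rod fully up and goes down with the rod. A black stop collar (19 mm across) is 15 mm below the point. With the lock open the bar lies in line with the swing arm; locked it lies across it
- foot: white rubber foot at the rod's lower end, a disc 20 mm across and 8 mm thick; origin at the centre of its underside. It hangs 181 mm below the handle point, on the same vertical axis. The rubber is springy: about 1 mm of give per 4 N, 4 mm in all
- hinge_pin (a point): the upright hinge pin of the swing arm at the steel backsplash, at the height of the arm's tube (157 mm above the counter). The gauge rod's axis is 240 mm from it horizontally
- swing_arm (a joint): how far the chrome swing arm has been turned about its hinge pin from where it started (rad); + is anticlockwise seen from above, which carries the tip towards the robot's right (-y) from its start on the left of the tin. Range -0.3 to 1.6; turns easily (0.15 N m of friction) and stays where it is left. The handle turns along with the arm: to swing the arm while holding the handle, turn the hand with it, or the lock will be worked
- gauge_slide (a joint): how far the rod has been slid down (m): 0 fully up (foot 125 mm above the counter, 10 mm over the tin's rim), 0.1 fully down. It drags with about 2.5 N, so it stays where it is left while the lock is open; once locked it is held fast
- gauge_rod (a joint): twist lock of the rod (rad): 0 open, + is clockwise seen from above, end stop at 1.5. From about 0.75 on, a rib on the rod wedges a brass shoe inside the sleeve; it is locked from 1.0 to the stop, stays so when let go (springing back up to 0.1), and then holds the rod against about 10 N. Turning takes up to about 0.2 N m, so the handle follows the hand some 0.2 rad behind
- tin: open round biscuit tin, 110 mm outside diameter, 115 mm tall, 104 mm clear inside; its red lid lies elsewhere on the counter. Loose. Origin at the centre of its underside, z up. It is filled with a flat stack of round biscuits (94 mm across), whose top is somewhere between 30 and 80 mm above the tin's underside: not measured, to be found by touch. The biscuits crack above 15 N
- lid: bystander: the tin's red lid, 117 mm across, 21 mm tall; origin under its centre
- bell: bystander: brass service bell, 86 mm across, 60 mm tall; origin under its centre
- cup: bystander: yellow melamine cup with a side handle, 84 mm across, 78 mm tall; origin under its centre
- saucer: bystander: white saucer, 144 mm across, 18 mm tall; origin under its centre
- napkin_box: bystander: chrome napkin dispenser, 95 x 115 mm, 125 mm tall; origin under its centre
- milk_bottle: bystander: frosted glass milk bottle, 80 mm across, 207 mm tall; origin under its centre
- sugar_pourer: bystander: glass sugar pourer with chrome top, 72 mm across, 144 mm tall; origin under its centre
Not all that is in view belongs to the job. What is shaped like the tin but green or turquoise is not meant.

How it is judged:
By the outcome, as a careful person would: the job done as asked, in the order asked, and still so for the second after the job is handed in, with the robot touching nothing.
It also fails if it takes over 58 s, if anything falls off the work surface, if the arm or the gripper's body presses on something with over 40 N, if the wrist force passes 120 N, or if a joint passes its speed limit or range.

## Robot

A 7-joint arm with a two-finger parallel gripper is mounted at the origin on the work surface. World frame = base frame: x ahead of the robot, y to its left, z up, the work surface at z = 0. Lengths are in m, angles in rad, forces in N, time in s.
With the tool pointing down it reaches from about 0.4 to 0.85 m from the base axis. Payload 10.4 kg.
Tool frame: the origin (TCP) lies midway between the tips of the shut fingers; the grasp point (between the pads) lies hold_point_z behind it (hold_point_z is the distance from the TCP to the grasp point, in m); z points along the fingers, y is the line along which they close (so a half turn about z gives the same grasp; the last joint's range is limited). The gripper opens to 87 mm and grips with 3 to 60 N. Pads are 19 mm wide; open, the fingers measure 117 mm over their backs; the gripper's body (75 mm by 190 mm) begins 51 mm behind the grasp point.
Start: joints at [1.25, 0.332, -0.065, 1.46, 0.022, 1.35, -0.088], TCP at [0.183, -0.598, 0.223] pointing down, gripper open.
Joint ranges: [-2.6, 2.6], [-0.5, 2.12], [-1.47, 1.34], [0.16, 2.42], [-1.27, 4.41], [0.06, 2.06], [-2.6, 2.6]. Speed limits (rad/s): [2.22, 2.22, 2.79, 2.79, 3.14, 3.14, 3.14].

## Interface

Orientations are given as a unit quaternion [x, y, z, w].
In Python, from bench import * gives the robot as it stands. The module is installed in compiled form; this text tells all that it offers.
- The arm moves only by the tool drive_tool, never from a script. Its argument "increments" is a list of rows, each a list of 6 numbers: the shift along the tool's x, y, z scaled (see below), then the turn, a rotation vector about the tool's x, y, z scaled (see below). In form: [[dx, dy, dz, rx, ry, rz], ...]. A call has exactly 5 rows; each row is the pose to reach, as a shift and turn from the pose commanded when the call began, along the tool's axes at that moment; what a row does not reach only later rows make up. The controller multiplies each number of a shift by 300 mm and each number of a turn by pi/4 rad. A row lasts 1/12 s, in which the tool goes at most 41.7 mm and 7.16 degrees, less where a joint would pass 70% of its speed; a pose out of reach is approached as far as the arm can. A call with a number of a shift or a turn outside -1 to 1 is refused whole. A call with a gripper value outside its range is refused whole. "claw" is the closure, from 0 (fully open) to 1 (shut), set as the call begins (left out, the last holds). The fingers move at their own pace and stop on an object; "force" is the grip in N (left out, the last holds). Time passes only in rows, so rows that repeat a pose let the fingers close, or fill a call up. It gives the time, the measured TCP pose, the force, the opening and the grip force at its end, in the units of the state.
- read_state(): the state, without advancing time (a new reading comes with each control period).
- camera(name): name is "side" or "top" or "wrist"; returns the picture (384x512x3 uint8, blue, green, red); there is no depth.
- get_calibration(name): a dict with "K" (3x3 intrinsics, pixels), "position" and "rotation" of the camera in the world. Camera axes: x right, y down, z forward; pixel columns grow to the right and rows downward; lengths in m; the calibration is good to about 2 mm. A picture is of the moment at which its call begins: read the wrist's pose just before it. get_calibration takes no time and is no camera call; for the wrist camera it gives the pose at the moment of the call.
- close_job(): hands the job in; it is judged then, once.
The state is a dict: "time": time; "joint_positions": joint angles; "joint_vel": joint speeds; "joint_torque": joint torques, N m; "ee_pos": TCP position; "eef_rot": TCP orientation; "ft_force": force on the tool from outside, world axes, zero at the start; "torque": the same for the moment, N m; "width": finger opening in m; "grip_force": force on a finger pad.
Only numpy, scipy, OpenCV 4.12 (cv2) and the standard library are available. Lean on these libraries where they do the work, as an engineer would, in place of code of your own. Each camera call takes 0.05 s, during which the arm holds its last target. There are 200 camera calls.

## Working session

There is one attempt and no reset: what is moved stays moved. The work goes in short steps, Python scripts to look and compute and a tool call to move; the robot and the scene stay as the last step left them, time stands still between calls to the robot, and variables do not carry over. Pictures are saved under pics/ and viewed, at most 10 in all, crops included, and the job is handed in when it is done.

Besides the shell and the picture viewer there is one more tool, called in YAML: its name, and indented under it one key for each argument. drive_tool: Moves the arm, as the interface text tells. Its arguments: {"type":"object","properties":{"increments":{"type":"array","items":{"type":"array","items":{"type":"number"}}},"claw":{"type":"number"},"force":{"type":"number"}},"required":["increments"]}

```bash
mkdir -p pics; ls; python3 - <<'E'
from bench import *
import cv2, numpy as np
for n in ["side","top"]:
    c=get_calibration(n); print(n,c)
    cv2.imwrite(f"pics/{n}0.png",camera(n))
s=read_state(); print(s)
E
```

```text
pics
side {'K': array([[381.30117175,   0.        , 257.95365895],
       [  0.        , 381.30117175, 191.51272973],
       [  0.        ,   0.        ,   1.        ]]), 'position': array([0.47806354, 0.96297905, 1.22124699]), 'rotation': array([-0.03074352,  0.92948695, -0.36720953,  0.01630984])}
top {'K': array([[361.87740183,   0.        , 258.0858706 ],
       [  0.        , 361.87740183, 194.77423906],
       [  0.        ,   0.        ,   1.        ]]), 'position': array([ 0.39949089, -0.0044985 ,  1.37154085]), 'rotation': array([ 0.70751217, -0.70378478,  0.04363228, -0.04700783])}
{'time': 0.1, 'joint_positions': array([ 1.25040329,  0.33281517, -0.06474035,  1.46081508,  0.02161658,
        1.3499119 , -0.08847625]), 'joint_vel': array([ 0.00024299, -0.0014036 , -0.00136783, -0.00354731,  0.00063533,
        0.00025324,  0.00095622]), 'joint_torque': array([ 3.86816509e-04, -6.24546289e+01,  2.41865386e-02, -3.90716422e+01,
       -6.12772023e-02,  3.66655912e-02,  2.62249239e-05]), 'ee_pos': array([ 0.18329935, -0.59716854,  0.22184972]), 'eef_rot': array([ 9.88928962e-01,  1.48388392e-01, -1.21747804e-04, -6.14619287e-04]), 'ft_force': array([-0.21963406, -0.13150462,  1.29227933]), 'torque': array([ 0.01658405,  0.0343327 , -0.00931089]), 'grip_force': 0.0, 'width': 0.0869568156769603}
```

View pics/side0.png

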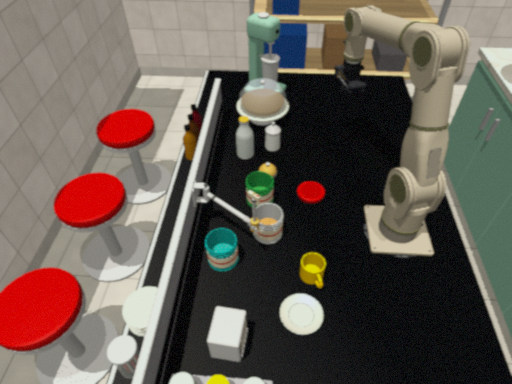

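View pics/top0.png

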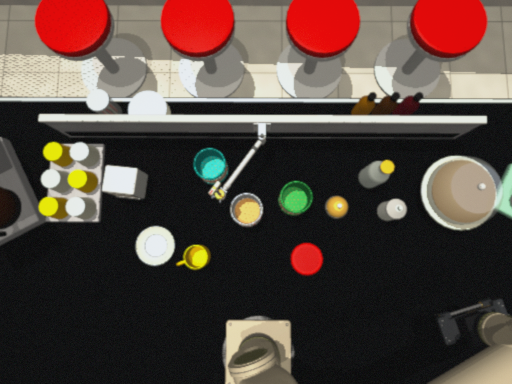

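The side view shows the tin with biscuits at about (267,222), the hinge at (203,190) and the gauge near (255,222). The top view shows the tin at (247,210), the gauge at about (217,192) and the hinge at (262,130). I'll zoom in on both.

```bash
python3 - <<'E'
import cv2, numpy as np
a=cv2.imread("pics/side0.png")[165:265,185:315]; b=cv2.imread("pics/top0.png")[115:240,180:310]
a=cv2.resize(a,None,fx=3.05,fy=3.05*1,interpolation=cv2.INTER_CUBIC);b=cv2.resize(b,None,fx=3.05,fy=3.05,interpolation=cv2.INTER_CUBIC)
h=max(a.shape[0],b.shape[0]);im=np.zeros((h,a.shape[1]+b.shape[1],3),np.uint8);im[:a.shape[0],:a.shape[1]]=a;im[:b.shape[0],a.shape[1]:]=b
print(im.shape,a.shape);cv2.imwrite("pics/crop.png",im)
E
```

```text
(381, 792, 3) (305, 396, 3)
```

View pics/crop.png

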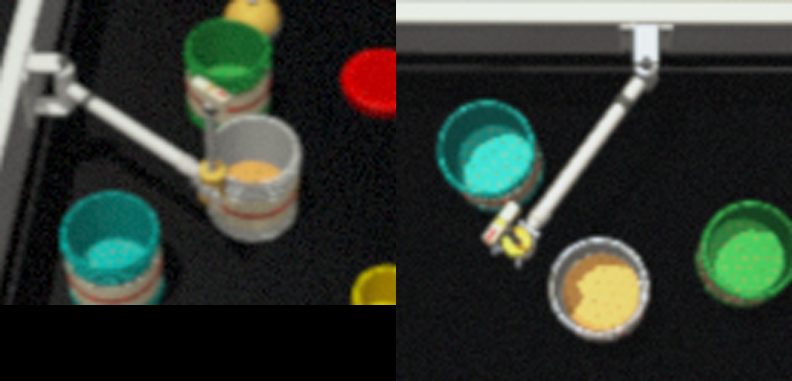

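The crops show these points, in crop pixels (side / top): the cream handle (209,95) / (502,224), the tin rim centre (255,152) / (599,287), and the hinge pin (66,85) / (646,68). I'll triangulate them.

```bash
cat > h.py <<'E'
from bench import *
import numpy as np, cv2
from scipy.spatial.transform import Rotation as R
def ray(c,uv):
    d=R.from_quat(c["rotation"]).apply(np.linalg.solve(c["K"],[uv[0],uv[1],1.])); return np.array(c["position"]),d/np.linalg.norm(d)
def tri(obs):
    A=0;b=0
    for c,uv in obs:
        p,d=ray(c,uv);P=np.eye(3)-np.outer(d,d);A=A+P;b=b+P@p
    x=np.linalg.solve(A,b); return x,[round(float(np.linalg.norm((np.eye(3)-np.outer(d,d))@(x-p))),4) for p,d in [ray(*o) for o in obs]]
def atz(c,uv,z):
    p,d=ray(c,uv); return p+d*(z-p[2])/d[2]
def proj(c,X):
    q=c["K"]@R.from_quat(c["rotation"]).inv().apply(np.array(X)-c["position"]); return q[:2]/q[2]
E
python3 - <<'E'
from h import *
S,T=get_calibration("side"),get_calibration("top")
s=lambda u,v:(S,(185+(u+.5)/3.05-.5,165+(v+.5)/3.05-.5)); t=lambda u,v:(T,(180+(u-396+.5)/3.05-.5,115+(v+.5)/3.05-.5))
for n,a,b,z in [("handle",s(209,95),t(502,224),.317),("tin",s(255,152),t(599,287),.115),("pin",s(66,85),t(646,68),.157),("bluerim",s(110,233),t(488,151),.115),("greenrim",s(228,57),t(748,246),.115)]:
    x,r=tri([a,b]); print(n,x.round(4),r,"side@z",atz(*a,z).round(4),"top@z",atz(*b,z).round(4))
E
```

```text
handle [0.5571 0.1307 0.3085] [0.0012, 0.0012] side@z [0.5576 0.1382 0.317 ] top@z [0.5547 0.1297 0.317 ]
tin [0.5119 0.0432 0.1122] [0.0005, 0.0005] side@z [0.5113 0.0455 0.115 ] top@z [0.5122 0.043  0.115 ]
pin [ 0.7532 -0.0092  0.1625] [0.0027, 0.0027] side@z [ 0.7518 -0.0135  0.157 ] top@z [ 0.7576 -0.0094  0.157 ]
bluerim [0.6728 0.1743 0.1092] [0.0016, 0.0016] side@z [0.6734 0.1781 0.115 ] top@z [0.67   0.1735 0.115 ]
greenrim [ 0.5591 -0.1284  0.1027] [0.0028, 0.0028] side@z [ 0.5555 -0.1159  0.115 ] top@z [ 0.5603 -0.1275  0.115 ]
```

```bash
cat >> h.py <<'E'
def plan(pos,yaw,n=6,step=.038,deg=6.8,start=None):
    """tool down, tool x at yaw(deg): print rows (scaled) as 5-row calls, until reached"""
    s=read_state()
    p,r=(np.array(s["ee_pos"]),R.from_quat(s["eef_rot"])) if start is None else start
    y=np.radians(yaw);G=R.from_matrix(np.array([[np.cos(y),np.sin(y),0],[np.sin(y),-np.cos(y),0],[0,0,-1]]))
    pos=np.array(pos,float)
    for k in range(n):
        d=pos-p;w=(r.inv()*G).as_rotvec()
        m=max(np.linalg.norm(d)/step,np.degrees(np.linalg.norm(w))/deg,1e-6); f=min(1,5/m)
        v=np.r_[r.inv().apply(d)/.3,w/(np.pi/4)]
        print("call",k,[[round(float(q),3) for q in v*min(f,(i+1)/max(m,1))] for i in range(5)])
        p=p+d*f;r=r*R.from_rotvec(w*f)
        if f==1:break
def show():
    s=read_state();r=R.from_quat(s["eef_rot"]).as_matrix()
    print("t",round(s["time"],2),"p",np.round(s["ee_pos"],4),"yaw",np.degrees(np.arctan2(r[1,0],r[0,0])).round(2),"z",r[:,2].round(3),"F",np.round(s["ft_force"],1),"T",np.round(s["torque"],2),"w",round(s["width"],4),"g",round(s["grip_force"],1),"q",np.round(s["joint_positions"],2))
E
python3 - <<'E'
from h import *
show(); plan([.53,.08,.42],144.5)
E
```

```text
t 0.1 p [ 0.1833 -0.5972  0.2218] yaw 17.07 z [-0.     0.001 -1.   ] F [-0.2 -0.1  1.3] T [ 0.02  0.03 -0.01] w 0.087 g 0.0 q [ 1.25  0.33 -0.06  1.46  0.02  1.35 -0.09]
call 0 [[0.085, -0.088, -0.032, -0.0, -0.0, -0.137], [0.171, -0.176, -0.064, -0.0, -0.0, -0.274], [0.256, -0.264, -0.095, -0.0, -0.0, -0.411], [0.342, -0.352, -0.127, -0.0, -0.0, -0.548], [0.427, -0.44, -0.159, -0.0, -0.0, -0.684]]
call 1 [[0.118, -0.032, -0.032, -0.0, -0.0, -0.137], [0.237, -0.064, -0.064, -0.0, -0.0, -0.274], [0.355, -0.095, -0.096, -0.0, -0.0, -0.411], [0.474, -0.127, -0.127, -0.0, -0.0, -0.548], [0.592, -0.159, -0.159, -0.0, -0.0, -0.684]]
call 2 [[0.118, 0.033, -0.032, -0.0, -0.0, -0.137], [0.236, 0.067, -0.064, -0.0, -0.0, -0.274], [0.354, 0.1, -0.096, -0.0, -0.0, -0.411], [0.472, 0.133, -0.128, -0.0, -0.0, -0.548], [0.59, 0.167, -0.16, -0.0, -0.0, -0.684]]
call 3 [[0.084, 0.089, -0.032, -0.0, -0.0, -0.137], [0.169, 0.178, -0.064, -0.0, -0.0, -0.274], [0.253, 0.267, -0.096, -0.0, -0.0, -0.411], [0.337, 0.356, -0.128, -0.0, -0.0, -0.548], [0.421, 0.445, -0.16, -0.0, -0.0, -0.684]]
call 4 [[0.018, 0.082, -0.022, -0.0, -0.0, -0.094], [0.018, 0.082, -0.022, -0.0, -0.0, -0.094], [0.018, 0.082, -0.022, -0.0, -0.0, -0.094], [0.018, 0.082, -0.022, -0.0, -0.0, -0.094], [0.018, 0.082, -0.022, -0.0, -0.0, -0.094]]
```

drive_tool:
  increments:
    - [0.085,-0.088,-0.032,0,0,-0.137]
    - [0.17,-0.176,-0.064,0,0,-0.274]
    - [0.256,-0.264,-0.095,0,0,-0.41]
    - [0.34,-0.35,-0.127,0,0,-0.548]
    - [0.427,-0.44,-0.16,0,0,-0.684]

```text
time: 0.52
ee_pos: [0.2674, -0.4321, 0.2705]
eef_rot: [0.913, 0.408, -0.0, -0.0]
ft_force: [0.8, -0.5, 0.4]
width: 0.0868
grip_force: 0.0
```

drive_tool:
  increments:
    - [0.118,-0.032,-0.032,0,0,-0.137]
    - [0.237,-0.064,-0.064,0,0,-0.274]
    - [0.355,-0.095,-0.096,0,0,-0.41]
    - [0.474,-0.127,-0.127,0,0,-0.548]
    - [0.592,-0.16,-0.16,0,0,-0.684]

```text
time: 0.93
ee_pos: [0.351, -0.268, 0.3188]
eef_rot: [0.772, 0.636, -0.0, -0.0]
ft_force: [0.9, 0.1, -0.1]
width: 0.087
grip_force: 0.0
```

```bash
python3 - <<'E'
from h import *
show(); plan([.53,.08,.42],144.5)
E
```

```text
t 0.93 p [ 0.351  -0.268   0.3188] yaw 78.93 z [-0. -0. -1.] F [ 0.9  0.1 -0.1] T [-0.04 -0.12 -0.02] w 0.087 g 0.0 q [ 0.98 -0.1  -0.4   1.73 -0.04  1.5   0.4 ]
call 0 [[0.118, 0.034, -0.032, -0.0, 0.0, -0.137], [0.236, 0.068, -0.064, -0.0, 0.0, -0.274], [0.353, 0.102, -0.095, -0.0, 0.0, -0.411], [0.471, 0.136, -0.127, -0.0, 0.0, -0.548], [0.589, 0.17, -0.159, -0.0, 0.0, -0.685]]
call 1 [[0.084, 0.09, -0.032, -0.0, 0.0, -0.137], [0.167, 0.179, -0.064, -0.0, 0.0, -0.274], [0.251, 0.269, -0.095, -0.0, 0.0, -0.411], [0.335, 0.359, -0.127, -0.0, 0.0, -0.548], [0.418, 0.448, -0.159, -0.0, 0.0, -0.685]]
call 2 [[0.017, 0.076, -0.02, -0.0, 0.0, -0.087], [0.017, 0.076, -0.02, -0.0, 0.0, -0.087], [0.017, 0.076, -0.02, -0.0, 0.0, -0.087], [0.017, 0.076, -0.02, -0.0, 0.0, -0.087], [0.017, 0.076, -0.02, -0.0, 0.0, -0.087]]
```

drive_tool:
  increments:
    - [0.118,0.034,-0.032,0,0,-0.137]
    - [0.236,0.068,-0.064,0,0,-0.274]
    - [0.353,0.102,-0.095,0,0,-0.41]
    - [0.47,0.136,-0.127,0,0,-0.548]
    - [0.589,0.17,-0.16,0,0,-0.685]

```text
time: 1.35
ee_pos: [0.4358, -0.1049, 0.3669]
eef_rot: [0.575, 0.818, -0.0, 0.0]
ft_force: [1.0, -0.1, -0.6]
width: 0.0872
grip_force: 0.0
```

drive_tool:
  increments:
    - [0.084,0.09,-0.032,0,0,-0.137]
    - [0.167,0.18,-0.064,0,0,-0.274]
    - [0.25,0.27,-0.095,0,0,-0.41]
    - [0.335,0.36,-0.127,0,0,-0.548]
    - [0.418,0.448,-0.16,0,0,-0.685]

```text
time: 1.77
ee_pos: [0.5209, 0.0579, 0.4149]
eef_rot: [0.338, 0.941, -0.0, 0.0]
ft_force: [0.1, 0.2, -0.1]
width: 0.0869
grip_force: 0.0
```

drive_tool:
  increments:
    - [0.017,0.076,-0.02,0,0,-0.087]
    - [0.017,0.076,-0.02,0,0,-0.087]
    - [0.017,0.076,-0.02,0,0,-0.087]
    - [0.017,0.076,-0.02,0,0,-0.087]
    - [0.017,0.076,-0.02,0,0,-0.087]

```text
time: 2.18
ee_pos: [0.5311, 0.0758, 0.4202]
eef_rot: [0.309, 0.951, -0.0, -0.0]
ft_force: [-0.7, 0.0, -0.3]
width: 0.087
grip_force: 0.0
```

```bash
python3 - <<'E'
from h import *
show(); c=get_calibration("wrist"); print(c); im=camera("wrist"); cv2.imwrite("pics/w1.png",im)
for X in ([.557,.131,.3085],[.512,.0432,.115],[.755,-.0092,.157]): print(proj(c,X).round(1))
np.savez("w1.npz",**{k:np.array(v) for k,v in c.items()})
E
```

```text
t 2.18 p [0.5311 0.0758 0.4202] yaw 144.04 z [-0.    -0.001 -1.   ] F [-0.7  0.  -0.3] T [ 0.02 -0.12 -0.04] w 0.087 g 0.0 q [ 0.48  0.19 -0.84  1.28  0.14  1.73  0.61]
{'K': array([[325.23425523,   0.        , 254.75974497],
       [  0.        , 325.23425523, 192.82114717],
       [  0.        ,   0.        ,   1.        ]]), 'position': array([0.47464524, 0.11769806, 0.58174791]), 'rotation': array([0.88323227, 0.45033041, 0.0588866 , 0.11677179])}
[324.1 176.5]
[228.6 158.5]
[296.4 313.4]
```

View pics/w1.png

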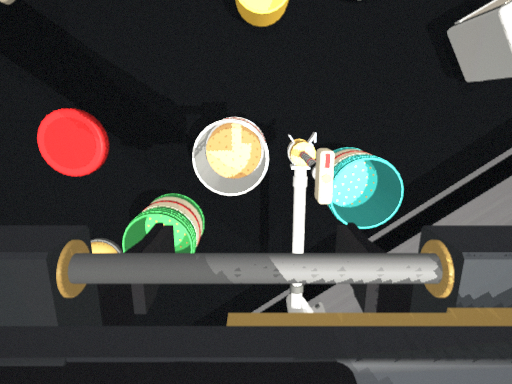

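The wrist view shows the handle at about (325,177), 1 px from the prediction. The tin rim is at (231,157), roughly 3 mm from the prediction. I'll zoom in on the bar for its exact centre and direction.

```bash
python3 - <<'E'
import cv2
a=cv2.imread("pics/w1.png")[115:235,270:380]
cv2.imwrite("pics/w1c.png",cv2.resize(a,None,fx=5,fy=5,interpolation=cv2.INTER_CUBIC))
E
```

```text
(no output)
```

View pics/w1c.png

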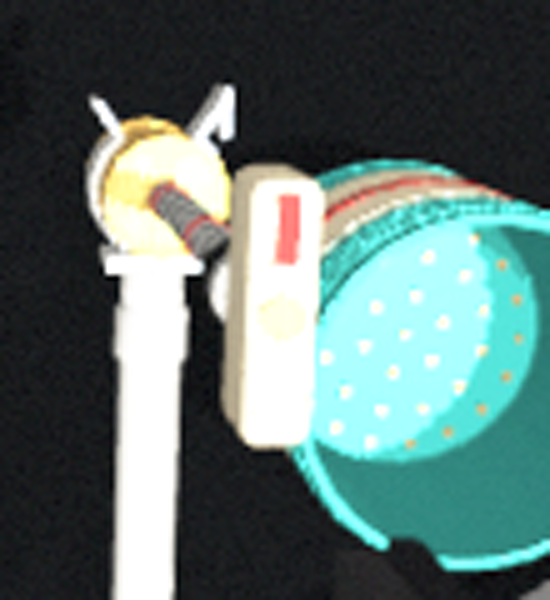

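The bar's top face is centred at crop (282,310), with its long-axis ends at (288,175) and (276,443).

```bash
python3 - <<'E'
from h import *
w=dict(np.load("w1.npz")); T=get_calibration("top");S=get_calibration("side")
f=lambda u,v:(270+(u+.5)/5-.5,115+(v+.5)/5-.5)
c=atz(w,f(282,310),.317);a=atz(w,f(288,175),.317);b=atz(w,f(276,443),.317)
print(c,np.linalg.norm(a-b),np.degrees(np.arctan2(*(a-b)[1::-1])))
print(atz(w,f(282,310),.3165), tri([(w,f(282,310)),(T,(214.8,188.0))]),tri([(w,f(282,310)),(S,(253.3,195.8))]))
rim=atz(w,(231,157),.115);print("tin",rim)
pin=np.array([.7550,-.0105]);d=c[:2]-pin;print(np.linalg.norm(d),np.degrees(np.arctan2(d[1],d[0])))
E
```

```text
[0.55547339 0.13184414 0.317     ] 0.04554772962102558 144.7651692654611
[0.55562604 0.13187085 0.3165    ] (array([0.55651731, 0.13075097, 0.31121518]), [0.0016, 0.0016]) (array([0.55767006, 0.13216859, 0.31033947]), [0.0002, 0.0002])
tin [0.51228253 0.04733338 0.115     ]
0.24509736900781637 144.49558658536503
```

```bash
python3 - <<'E'
from h import *
import bench
print(getattr(bench,"hold_point_z",None), read_state().get("hold_point_z"))
show();plan([.556,.1315,.36],144.7)
G=R.from_euler('z',144.7,degrees=True)*R.from_euler('x',180,degrees=True)
plan([.556,.1315,.3],144.7,step=.02,start=(np.array([.556,.1315,.36]),G))
E
```

```text
0.0187 None
t 2.23 p [0.531  0.0758 0.4204] yaw 144.03 z [-0.    -0.001 -1.   ] F [-0.  -0.4 -0.7] T [ 0.06 -0.14  0.  ] w 0.0874 g 0.0 q [ 0.48  0.19 -0.84  1.28  0.14  1.73  0.61]
call 0 [[0.018, 0.088, 0.089, -0.001, 0.0, -0.007], [0.037, 0.177, 0.178, -0.001, 0.0, -0.013], [0.042, 0.199, 0.201, -0.001, 0.001, -0.015], [0.042, 0.199, 0.201, -0.001, 0.001, -0.015], [0.042, 0.199, 0.201, -0.001, 0.001, -0.015]]
call 0 [[0.0, -0.0, 0.067, 0.0, 0.0, 0.0], [0.0, -0.0, 0.133, 0.0, 0.0, 0.0], [0.0, -0.0, 0.2, 0.0, 0.0, 0.0], [0.0, -0.0, 0.2, 0.0, 0.0, 0.0], [0.0, -0.0, 0.2, 0.0, 0.0, 0.0]]
```

drive_tool:
  increments:
    - [0.018,0.088,0.08,0,0,-0.007]
    - [0.037,0.177,0.16,0,0,-0.013]
    - [0.042,0.2,0.2,0,0,-0.015]
    - [0.042,0.2,0.2,0,0,-0.015]
    - [0.042,0.2,0.2,0,0,-0.015]

```text
time: 2.65
ee_pos: [0.5559, 0.132, 0.3606]
eef_rot: [0.302, 0.953, -0.0, -0.0]
ft_force: [0.5, -1.5, 0.5]
width: 0.0869
grip_force: 0.0
```

```bash
python3 - <<'E'
from h import *
show();plan([.556,.1315,.299],144.7,step=.02); c=get_calibration("wrist"); cv2.imwrite("pics/w2.png",camera("wrist"))
np.savez("w2.npz",**{k:np.array(v) for k,v in c.items()})
for X in ([.556,.1315,.317],): print(proj(c,X).round(1))
E
```

```text
t 2.65 p [0.5559 0.132  0.3606] yaw 144.81 z [-0.001 -0.001 -1.   ] F [ 0.5 -1.5  0.5] T [ 0.07 -0.1  -0.03] w 0.0869 g 0.0 q [ 0.37  0.28 -0.86  1.33  0.21  1.63  0.49]
call 0 [[-0.0, -0.0, 0.067, -0.0, -0.0, 0.001], [-0.001, -0.001, 0.133, -0.001, -0.0, 0.002], [-0.001, -0.001, 0.2, -0.001, -0.0, 0.002], [-0.001, -0.001, 0.205, -0.001, -0.0, 0.002], [-0.001, -0.001, 0.205, -0.001, -0.0, 0.002]]
[253.4 215.5]
```

View pics/w2.png

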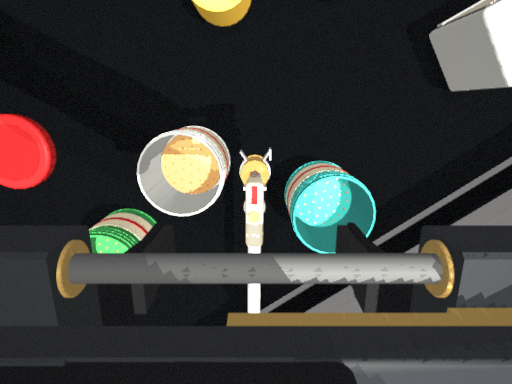

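The handle is at (254,216), where it was predicted, and centred between the fingers. Next I descend and grip.

drive_tool:
  increments:
    - [0,0,0.067,0,0,0.001]
    - [0,0,0.133,0,0,0.002]
    - [-0.001,-0.001,0.19,0,0,0.002]
    - [-0.001,-0.001,0.205,0,0,0.002]
    - [-0.001,-0.001,0.205,0,0,0.002]

```text
time: 3.12
ee_pos: [0.5562, 0.1312, 0.2994]
eef_rot: [0.304, 0.953, -0.0, 0.0]
ft_force: [0.2, -0.3, 1.0]
width: 0.087
grip_force: 0.0
```

drive_tool:
  increments:
    - [0,0,0,0,0,0]
    - [0,0,0,0,0,0]
    - [0,0,0,0,0,0]
    - [0,0,0,0,0,0]
    - [0,0,0,0,0,0]
  claw: 1
  force: 25

```text
time: 3.53
ee_pos: [0.5563, 0.1328, 0.2995]
eef_rot: [0.303, 0.953, 0.0, 0.0]
ft_force: [-0.2, -0.2, 0.3]
width: 0.0614
grip_force: 0.0
```

drive_tool:
  increments:
    - [0,0,0,0,0,0]
    - [0,0,0,0,0,0]
    - [0,0,0,0,0,0]
    - [0,0,0,0,0,0]
    - [0,0,0,0,0,0]

```text
time: 3.95
ee_pos: [0.5562, 0.1327, 0.299]
eef_rot: [0.303, 0.953, -0.0, -0.0]
ft_force: [-0.1, -1.5, 0.4]
width: 0.0283
grip_force: 0.0
```

```bash
python3 - <<'E'
from h import *
show()
E
```

```text
t 3.95 p [0.5562 0.1327 0.299 ] yaw 144.77 z [-0. -0. -1.] F [-0.1 -1.5  0.4] T [ 0.05 -0.18  0.01] w 0.0283 g 0.0 q [ 0.38  0.29 -0.86  1.45  0.22  1.5   0.49]
```

drive_tool:
  increments:
    - [0,0,0,0,0,0]
    - [0,0,0,0,0,0]
    - [0,0,0,0,0,0]
    - [0,0,0,0,0,0]
    - [0,0,0,0,0,0]

```text
time: 4.37
ee_pos: [0.5562, 0.1326, 0.299]
eef_rot: [0.303, 0.953, -0.0, -0.0]
ft_force: [-0.9, -0.4, -0.3]
width: 0.0119
grip_force: 25.0
```

```bash
python3 - <<'E'
from h import *
show()
s=read_state();p0=np.array(s["ee_pos"]);r0=R.from_quat(s["eef_rot"])
m=r0.as_matrix();y0=np.degrees(np.arctan2(m[1,0],m[0,0]))
# arc about pin, radius .24; arm angle = yaw
th0=144.7
pin=p0[:2]-.24*np.array([np.cos(np.radians(th0)),np.sin(np.radians(th0))]);print("pin",pin)
for k in range(0,2):
  base_p=p0.copy();base=th0+11.5*k
  bp=np.r_[pin+.24*np.array([np.cos(np.radians(base)),np.sin(np.radians(base))]),p0[2]]
  rb=R.from_euler('z',y0+base-th0,degrees=True)*R.from_euler('x',180,degrees=True)
  rows=[]
  for i in range(1,6):
    a=base+2.3*i;q=np.r_[pin+.24*np.array([np.cos(np.radians(a)),np.sin(np.radians(a))]),p0[2]]
    rows.append([round(float(v),3) for v in np.r_[rb.inv().apply(q-bp)/.3,0,0,-2.3*i/45]])
  print(rows,q)
E
```

```text
t 4.37 p [0.5562 0.1326 0.299 ] yaw 144.75 z [-0. -0. -1.] F [-0.9 -0.4 -0.3] T [-0.1   0.03 -0.21] w 0.0119 g 25.0 q [ 0.38  0.29 -0.86  1.45  0.22  1.51  0.49]
pin [ 0.75203499 -0.00610544]
[[-0.001, -0.032, -0.0, 0.0, 0.0, -0.051], [-0.003, -0.064, -0.0, 0.0, 0.0, -0.102], [-0.006, -0.096, -0.0, 0.0, 0.0, -0.153], [-0.01, -0.128, -0.0, 0.0, 0.0, -0.204], [-0.016, -0.16, -0.0, 0.0, 0.0, -0.256]] [0.53244467 0.09074543 0.2990208 ]
[[-0.001, -0.032, -0.0, 0.0, 0.0, -0.051], [-0.003, -0.064, -0.0, 0.0, 0.0, -0.102], [-0.006, -0.096, -0.0, 0.0, 0.0, -0.153], [-0.01, -0.128, -0.0, 0.0, 0.0, -0.204], [-0.016, -0.16, -0.0, 0.0, 0.0, -0.256]] [0.51754405 0.04502186 0.2990208 ]
```

drive_tool:
  increments:
    - [-0.001,-0.032,0,0,0,-0.051]
    - [-0.003,-0.064,0,0,0,-0.102]
    - [-0.006,-0.096,0,0,0,-0.153]
    - [-0.01,-0.128,0,0,0,-0.204]
    - [-0.016,-0.16,0,0,0,-0.256]

```text
time: 4.78
ee_pos: [0.5319, 0.0907, 0.2989]
eef_rot: [0.204, 0.979, 0.0, -0.0]
ft_force: [-1.8, 0.6, -0.2]
width: 0.0117
grip_force: 25.0
```

drive_tool:
  increments:
    - [-0.001,-0.032,0,0,0,-0.051]
    - [-0.003,-0.064,0,0,0,-0.102]
    - [-0.006,-0.096,0,0,0,-0.153]
    - [-0.01,-0.128,0,0,0,-0.204]
    - [-0.016,-0.16,0,0,0,-0.256]

```text
time: 5.2
ee_pos: [0.5167, 0.0449, 0.2989]
eef_rot: [0.105, 0.994, -0.0, -0.001]
ft_force: [-4.1, 1.8, 0.8]
width: 0.012
grip_force: 25.0
```

```bash
python3 - <<'E'
from h import *
show(); c=get_calibration("wrist"); W=camera("wrist");T=camera("top");Sd=camera("side")
cv2.imwrite("pics/w3.png",W)
a=cv2.resize(Sd[165:265,185:315],None,fx=3,fy=3,interpolation=cv2.INTER_CUBIC)
b=cv2.resize(T[140:240,180:310],None,fx=3,fy=3,interpolation=cv2.INTER_CUBIC)
w=cv2.resize(W[100:300,100:360],(390,300),interpolation=cv2.INTER_CUBIC)
cv2.imwrite("pics/c3.png",np.vstack([np.hstack([a,b]),np.hstack([w,0*w])]))
E
```

```text
t 5.2 p [0.5167 0.0449 0.2989] yaw 167.95 z [-0.001  0.    -1.   ] F [-4.1  1.8  0.8] T [ 0.28  0.75 -0.26] w 0.012 g 25.0 q [ 0.63  0.15 -0.88  1.58  0.11  1.47  1.1 ]
```

View pics/c3.png

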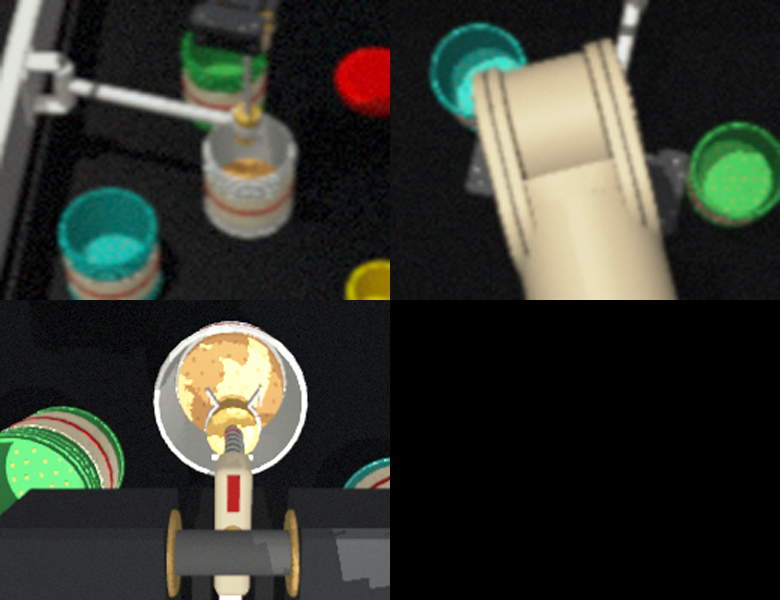

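The arm has swung so the gauge hangs over the tin, with the rim centred at about (253,165) in the wrist picture. I'll check how well the rod is centred in the mouth and estimate the biscuit height from the wrist picture.

```bash
python3 - <<'E'
from h import *
c=get_calibration("wrist"); im=cv2.imread("pics/w3.png")
t=atz(c,(253.4,164.3),.115); print("tin",t); print("foot proj axis", [proj(c,[.5167,.0449,z]).round(1) for z in (.125,.16)])
hsv=cv2.cvtColor(im,cv2.COLOR_BGR2HSV)
m=((hsv[...,0]>8)&(hsv[...,0]<32)&(hsv[...,1]>70)&(hsv[...,2]>90)).astype(np.uint8)
m[:, :200]=0;m[:,310:]=0;m[:100]=0;m[205:]=0
n,l,st,_=cv2.connectedComponentsWithStats(m);k=1+st[1:,4].argmax();print(st[k])
M=l==k
for r in range(115,185,8):
    x=np.where(M[r])[0]; print(r,(x.min(),x.max(),x.max()-x.min()) if len(x) else None)
th=np.linspace(0,2*np.pi,361)
for z in (.03,.04,.05,.06,.07,.08):
    P=np.array([proj(c,[t[0]+.047*np.cos(a),t[1]+.047*np.sin(a),z]) for a in th]);print(z,P.min(0).round(1),P.max(0).round(1),"w",(P.max(0)-P.min(0)).round(1))
P=np.array([proj(c,[t[0]+.055*np.cos(a),t[1]+.055*np.sin(a),.115]) for a in th]);print("rim",P.min(0).round(1),P.max(0).round(1))
E
```

```text
tin [0.50698885 0.04485975 0.115     ]
foot proj axis [array([255.4, 174.9]), array([255.4, 182.4])]
[ 218  121   71   82 2943]
115 None
123 (np.int64(241), np.int64(267), np.int64(26))
131 (np.int64(229), np.int64(278), np.int64(49))
139 (np.int64(223), np.int64(283), np.int64(60))
147 (np.int64(220), np.int64(287), np.int64(67))
155 (np.int64(218), np.int64(288), np.int64(70))
163 (np.int64(220), np.int64(288), np.int64(68))
171 (np.int64(221), np.int64(286), np.int64(65))
179 (np.int64(226), np.int64(280), np.int64(54))
0.03 [218.3 116.9] [289.2 187.6] w [70.9 70.8]
0.04 [217.4 117.1] [290.  189.5] w [72.5 72.3]
0.05 [216.6 117.4] [290.8 191.3] w [74.2 74. ]
0.06 [215.6 117.7] [291.6 193.3] w [76.  75.7]
0.07 [214.7 118. ] [292.5 195.4] w [77.9 77.4]
0.08 [213.6 118.3] [293.5 197.6] w [79.8 79.3]
rim [202.1 111.5] [304.7 213. ]
```

drive_tool:
  increments:
    - [0.003,0,0.02,0,0,0]
    - [0.003,0,0.04,0,0,0]
    - [0.003,0,0.06,0,0,0]
    - [0.003,0,0.08,0,0,0]
    - [0.003,0,0.1,0,0,0]

```text
time: 5.77
ee_pos: [0.5166, 0.045, 0.2683]
eef_rot: [0.106, 0.994, -0.0, -0.0]
ft_force: [-2.5, -1.2, 1.3]
width: 0.0119
grip_force: 25.0
```

drive_tool:
  increments:
    - [0,0,0.015,0,0,0]
    - [0,0,0.03,0,0,0]
    - [0,0,0.04,0,0,0]
    - [0,0,0.045,0,0,0]
    - [0,0,0.05,0,0,0]

```text
time: 6.18
ee_pos: [0.5166, 0.045, 0.2539]
eef_rot: [0.106, 0.994, -0.0, -0.0]
ft_force: [-3.4, -0.6, 1.1]
width: 0.0115
grip_force: 25.0
```

drive_tool:
  increments:
    - [0,0,0.006,0,0,0]
    - [0,0,0.012,0,0,0]
    - [0,0,0.018,0,0,0]
    - [0,0,0.024,0,0,0]
    - [0,0,0.03,0,0,0]

```text
time: 6.6
ee_pos: [0.5166, 0.045, 0.2449]
eef_rot: [0.106, 0.994, -0.0, -0.0]
ft_force: [-2.7, -0.7, 1.1]
width: 0.0118
grip_force: 25.0
```

```bash
python3 - <<'E'
from h import *
show()
Sd=camera("side");W=camera("wrist");cv2.imwrite("pics/w4.png",W)
c=get_calibration("wrist")
a=cv2.resize(Sd[195:255,225:305],None,fx=5,fy=5,interpolation=cv2.INTER_CUBIC);b=cv2.resize(W[90:240,180:330],(300,300),interpolation=cv2.INTER_CUBIC)
cv2.imwrite("pics/c4.png",np.hstack([a,b]))
E
```

```text
t 6.6 p [0.5166 0.045  0.2449] yaw 167.81 z [-0. -0. -1.] F [-2.7 -0.7  1.1] T [-0.08  0.55 -0.23] w 0.0118 g 25.0 q [ 0.62  0.17 -0.88  1.67  0.13  1.36  1.08]
```

View pics/c4.png

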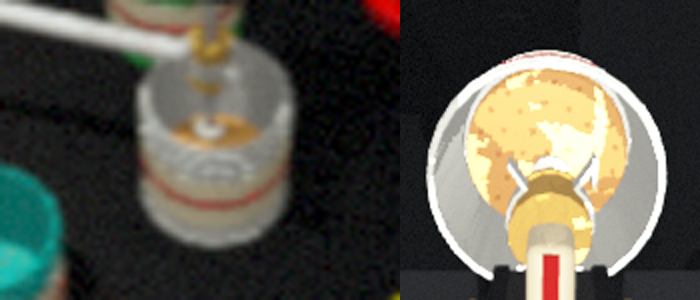

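The foot hangs inside the mouth with the biscuits below it. The rim spans about 119 px and the biscuits about 82 px, which puts the top at z≈45 mm. The foot is now at about 71 mm.

drive_tool:
  increments:
    - [0,0,0.005,0,0,0]
    - [0,0,0.01,0,0,0]
    - [0,0,0.015,0,0,0]
    - [0,0,0.02,0,0,0]
    - [0,0,0.025,0,0,0]

```text
time: 7.12
ee_pos: [0.5166, 0.0451, 0.2374]
eef_rot: [0.106, 0.994, -0.0, 0.0]
ft_force: [-3.5, -0.1, 1.4]
width: 0.0119
grip_force: 25.0
```

drive_tool:
  increments:
    - [0,0,0.002,0,0,0]
    - [0,0,0.004,0,0,0]
    - [0,0,0.006,0,0,0]
    - [0,0,0.008,0,0,0]
    - [0,0,0.01,0,0,0]

```text
time: 7.53
ee_pos: [0.5167, 0.045, 0.2345]
eef_rot: [0.106, 0.994, -0.0, 0.0]
ft_force: [-3.8, -0.8, 1.0]
width: 0.012
grip_force: 25.0
```

Still free. I'll go on in 2.5 mm steps (the foot is at about 60.5 mm).

drive_tool:
  increments:
    - [0,0,0.002,0,0,0]
    - [0,0,0.004,0,0,0]
    - [0,0,0.006,0,0,0]
    - [0,0,0.008,0,0,0]
    - [0,0,0.009,0,0,0]

```text
time: 7.95
ee_pos: [0.5167, 0.045, 0.2318]
eef_rot: [0.106, 0.994, -0.0, 0.0]
ft_force: [-3.5, -0.8, 1.1]
width: 0.0117
grip_force: 25.0
```

drive_tool:
  increments:
    - [0,0,0.002,0,0,0]
    - [0,0,0.004,0,0,0]
    - [0,0,0.006,0,0,0]
    - [0,0,0.008,0,0,0]
    - [0,0,0.009,0,0,0]

```text
time: 8.37
ee_pos: [0.5167, 0.045, 0.2291]
eef_rot: [0.106, 0.994, -0.0, 0.0]
ft_force: [-2.9, -0.3, 1.8]
width: 0.0119
grip_force: 25.0
```

drive_tool:
  increments:
    - [0,0,0.002,0,0,0]
    - [0,0,0.004,0,0,0]
    - [0,0,0.006,0,0,0]
    - [0,0,0.007,0,0,0]
    - [0,0,0.008,0,0,0]

```text
time: 8.78
ee_pos: [0.5167, 0.045, 0.2267]
eef_rot: [0.106, 0.994, -0.0, 0.0]
ft_force: [-2.9, -0.8, 0.9]
width: 0.0118
grip_force: 25.0
```

drive_tool:
  increments:
    - [0,0,0.002,0,0,0]
    - [0,0,0.004,0,0,0]
    - [0,0,0.006,0,0,0]
    - [0,0,0.007,0,0,0]
    - [0,0,0.008,0,0,0]

```text
time: 9.2
ee_pos: [0.5167, 0.0451, 0.2243]
eef_rot: [0.106, 0.994, -0.0, 0.0]
ft_force: [-3.5, -0.7, 1.5]
width: 0.0118
grip_force: 25.0
```

drive_tool:
  increments:
    - [0,0,0.002,0,0,0]
    - [0,0,0.004,0,0,0]
    - [0,0,0.006,0,0,0]
    - [0,0,0.007,0,0,0]
    - [0,0,0.008,0,0,0]

```text
time: 9.62
ee_pos: [0.5167, 0.0451, 0.2219]
eef_rot: [0.106, 0.994, 0.0, 0.0]
ft_force: [-2.4, -0.6, 1.8]
width: 0.0122
grip_force: 25.0
```

drive_tool:
  increments:
    - [0,0,0.002,0,0,0]
    - [0,0,0.004,0,0,0]
    - [0,0,0.006,0,0,0]
    - [0,0,0.007,0,0,0]
    - [0,0,0.008,0,0,0]

```text
time: 10.03
ee_pos: [0.5167, 0.0451, 0.2195]
eef_rot: [0.106, 0.994, -0.0, 0.0]
ft_force: [-4.9, -0.1, 1.2]
width: 0.0118
grip_force: 25.0
```

drive_tool:
  increments:
    - [0,0,0.002,0,0,0]
    - [0,0,0.004,0,0,0]
    - [0,0,0.006,0,0,0]
    - [0,0,0.007,0,0,0]
    - [0,0,0.008,0,0,0]

```text
time: 10.45
ee_pos: [0.5167, 0.045, 0.2171]
eef_rot: [0.106, 0.994, -0.0, 0.0]
ft_force: [-2.5, -1.1, 1.1]
width: 0.0116
grip_force: 25.0
```

drive_tool:
  increments:
    - [0,0,0.002,0,0,0]
    - [0,0,0.004,0,0,0]
    - [0,0,0.006,0,0,0]
    - [0,0,0.007,0,0,0]
    - [0,0,0.008,0,0,0]

```text
time: 10.87
ee_pos: [0.5166, 0.045, 0.2147]
eef_rot: [0.106, 0.994, -0.0, -0.0]
ft_force: [-4.0, -0.5, 0.2]
width: 0.0118
grip_force: 25.0
```

drive_tool:
  increments:
    - [0,0,0.002,0,0,0]
    - [0,0,0.004,0,0,0]
    - [0,0,0.006,0,0,0]
    - [0,0,0.007,0,0,0]
    - [0,0,0.008,0,0,0]

```text
time: 11.28
ee_pos: [0.5167, 0.045, 0.2123]
eef_rot: [0.106, 0.994, -0.0, 0.0]
ft_force: [-3.0, -0.5, 1.8]
width: 0.012
grip_force: 25.0
```

drive_tool:
  increments:
    - [0,0,0.002,0,0,0]
    - [0,0,0.004,0,0,0]
    - [0,0,0.006,0,0,0]
    - [0,0,0.007,0,0,0]
    - [0,0,0.008,0,0,0]

```text
time: 11.7
ee_pos: [0.5167, 0.045, 0.2099]
eef_rot: [0.106, 0.994, -0.0, 0.0]
ft_force: [-3.9, -0.5, 1.1]
width: 0.0117
grip_force: 25.0
```

drive_tool:
  increments:
    - [0,0,0.002,0,0,0]
    - [0,0,0.004,0,0,0]
    - [0,0,0.006,0,0,0]
    - [0,0,0.007,0,0,0]
    - [0,0,0.008,0,0,0]

```text
time: 12.12
ee_pos: [0.5167, 0.045, 0.2076]
eef_rot: [0.106, 0.994, -0.0, 0.0]
ft_force: [-4.2, -0.1, 2.8]
width: 0.0117
grip_force: 25.0
```

```bash
python3 - <<'E'
from h import *
show()
Sd=camera("side");W=camera("wrist");cv2.imwrite("pics/s5.png",Sd);cv2.imwrite("pics/w5.png",W)
S=get_calibration("side");w=get_calibration("wrist")
p=read_state()["ee_pos"]
print("foot px side",proj(S,[p[0],p[1],p[2]-.174]),"wrist handle top",proj(w,[p[0],p[1],p[2]+.018]))
a=cv2.resize(Sd[185:255,225:305],None,fx=5,fy=5,interpolation=cv2.INTER_CUBIC);b=cv2.resize(W[80:255,180:330],(300,350),interpolation=cv2.INTER_CUBIC)
cv2.imwrite("pics/c5.png",np.hstack([a,b]))
E
```

```text
t 12.12 p [0.5167 0.045  0.2076] yaw 167.81 z [ 0. -0. -1.] F [-4.2 -0.1  2.8] T [-0.07  0.79 -0.17] w 0.0117 g 25.0 q [ 0.61  0.2  -0.87  1.72  0.16  1.29  1.06]
foot px side [266.65609377 227.62422045] wrist handle top [254.07027925 256.03590904]
```

View pics/c5.png

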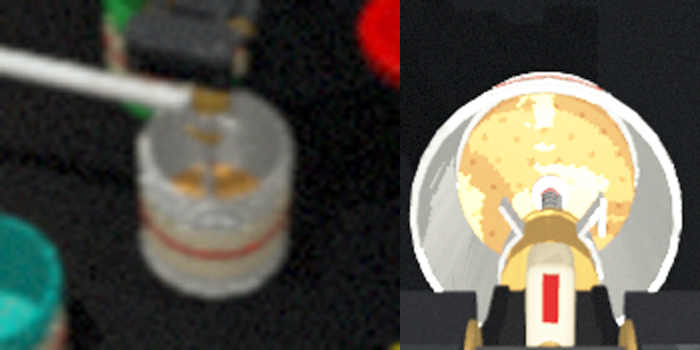

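The rod has gone down into the tin as commanded and the tin hasn't moved. Fz is starting to rise, so I'll use 1 mm steps.

drive_tool:
  increments:
    - [0,0,0.001,0,0,0]
    - [0,0,0.002,0,0,0]
    - [0,0,0.003,0,0,0]
    - [0,0,0.003,0,0,0]
    - [0,0,0.003,0,0,0]

```text
time: 12.63
ee_pos: [0.5167, 0.0451, 0.2069]
eef_rot: [0.106, 0.994, -0.0, 0.0]
ft_force: [-5.6, -0.9, 5.3]
width: 0.0119
grip_force: 25.0
```

The foot is in contact with about 4 N on it. I'll hold while turning clockwise, checking the force in stages.

drive_tool:
  increments:
    - [0,0,0.001,0,0,0.08]
    - [0,0,0.001,0,0,0.18]
    - [0,0,0.001,0,0,0.28]
    - [0,0,0.001,0,0,0.4]
    - [0,0,0.001,0,0,0.5]

```text
time: 13.05
ee_pos: [0.5169, 0.0456, 0.2067]
eef_rot: [0.3, 0.954, 0.0, 0.0]
ft_force: [-4.0, 0.3, 5.4]
width: 0.0121
grip_force: 25.0
```

```bash
python3 - <<'E'
from h import *
show()
E
```

```text
t 13.05 p [0.5169 0.0456 0.2067] yaw 145.09 z [ 0.001  0.    -1.   ] F [-4.   0.3  5.4] T [ 0.18  0.76 -0.05] w 0.0121 g 25.0 q [ 0.57  0.19 -0.83  1.73  0.15  1.29  0.68]
```

drive_tool:
  increments:
    - [0,0,0,0,0,0.1]
    - [0,0,0,0,0,0.2]
    - [0,0,0,0,0,0.3]
    - [0,0,0,0,0,0.4]
    - [0,0,0,0,0,0.5]

```text
time: 13.47
ee_pos: [0.5169, 0.0459, 0.2067]
eef_rot: [0.48, 0.877, 0.001, 0.0]
ft_force: [-4.1, 1.8, 5.5]
width: 0.0116
grip_force: 25.0
```

```bash
python3 - <<'E'
from h import *
show()
E
```

```text
t 13.47 p [0.5169 0.0459 0.2067] yaw 122.66 z [ 0.001  0.001 -1.   ] F [-4.1  1.8  5.5] T [0.39 0.85 0.03] w 0.0116 g 25.0 q [ 0.54  0.18 -0.79  1.73  0.13  1.28  0.29]
```

drive_tool:
  increments:
    - [0,0,0,0,0,0.1]
    - [0,0,0,0,0,0.2]
    - [0,0,0,0,0,0.3]
    - [0,0,0,0,0,0.4]
    - [0,0,0,0,0,0.5]

```text
time: 13.88
ee_pos: [0.5167, 0.0462, 0.2067]
eef_rot: [0.642, 0.767, 0.0, -0.0]
ft_force: [-5.9, 3.1, 5.3]
width: 0.0117
grip_force: 25.0
```

drive_tool:
  increments:
    - [0,0,0,0,0,0.1]
    - [0,0,0,0,0,0.2]
    - [0,0,0,0,0,0.3]
    - [0,0,0,0,0,0.4]
    - [0,0,0,0,0,0.45]

```text
time: 14.3
ee_pos: [0.5167, 0.0459, 0.2067]
eef_rot: [0.767, 0.642, 0.0, 0.0]
ft_force: [-5.1, 1.0, 5.9]
width: 0.0119
grip_force: 25.4
```

```bash
python3 - <<'E'
from h import *
show()
E
```

```text
t 14.3 p [0.5167 0.0459 0.2067] yaw 79.9 z [ 0.001  0.    -1.   ] F [-5.1  1.   5.9] T [0.22 0.92 0.47] w 0.0119 g 25.4 q [ 0.47  0.17 -0.71  1.73  0.12  1.28 -0.44]
```

drive_tool:
  increments:
    - [0,0,0,0,0,0.04]
    - [0,0,0,0,0,0.08]
    - [0,0,0,0,0,0.12]
    - [0,0,0,0,0,0.12]
    - [0,0,0,0,0,0.12]

```text
time: 14.72
ee_pos: [0.5167, 0.0458, 0.2067]
eef_rot: [0.795, 0.607, 0.0, 0.0]
ft_force: [-4.3, -0.2, 4.9]
width: 0.0131
grip_force: 26.9
```

```bash
python3 - <<'E'
from h import *
show()
W=camera("wrist");cv2.imwrite("pics/w6.png",W)
print(get_calibration("wrist")["rotation"])
a=W[120:384,150:400]
cv2.imwrite("pics/c6.png",cv2.resize(a,None,fx=2.2,fy=2.2,interpolation=cv2.INTER_CUBIC))
E
```

```text
t 14.72 p [0.5167 0.0458 0.2067] yaw 74.77 z [ 0.001  0.    -1.   ] F [-4.3 -0.2  4.9] T [0.03 0.95 0.62] w 0.0131 g 26.9 q [ 0.47  0.17 -0.7   1.73  0.11  1.28 -0.53]
[ 0.98267536 -0.13140659 -0.01714221  0.12956695]
```

The pads are now twisting slightly on the bar (width 13.1 mm), so the handle is at its end stop. I'll ease back a little and release.

drive_tool:
  increments:
    - [0,0,0,0,0,-0.04]
    - [0,0,0,0,0,-0.08]
    - [0,0,0,0,0,-0.08]
    - [0,0,0,0,0,-0.08]
    - [0,0,0,0,0,-0.08]

```text
time: 15.18
ee_pos: [0.5167, 0.0458, 0.2067]
eef_rot: [0.775, 0.632, 0.0, 0.0]
ft_force: [-5.0, 0.1, 4.9]
width: 0.0121
grip_force: 24.7
```

drive_tool:
  increments:
    - [0,0,0,0,0,0]
    - [0,0,0,0,0,0]
    - [0,0,0,0,0,0]
    - [0,0,0,0,0,0]
    - [0,0,0,0,0,0]
  claw: 0

```text
time: 15.6
ee_pos: [0.5168, 0.0449, 0.2062]
eef_rot: [0.776, 0.631, 0.0, 0.0]
ft_force: [0.3, 0.5, -0.5]
width: 0.0377
grip_force: 0.0
```

drive_tool:
  increments:
    - [0,0,0,0,0,0]
    - [0,0,0,0,0,0]
    - [0,0,0,0,0,0]
    - [0,0,0,0,0,0]
    - [0,0,0,0,0,0]

```text
time: 16.02
ee_pos: [0.5167, 0.045, 0.2063]
eef_rot: [0.776, 0.631, 0.0, 0.0]
ft_force: [0.1, 0.0, 0.1]
width: 0.071
grip_force: 0.0
```

```bash
python3 - <<'E'
from h import *
show()
E
```

```text
t 16.02 p [0.5167 0.045  0.2063] yaw 78.26 z [ 0. -0. -1.] F [0.1 0.  0.1] T [-0.02 -0.11 -0.03] w 0.071 g 0.0 q [ 0.47  0.17 -0.71  1.73  0.12  1.28 -0.47]
```

Released cleanly. I'll retreat straight up about 120 mm and check.

drive_tool:
  increments:
    - [0,0,-0.04,0,0,0]
    - [0,0,-0.1,0,0,0]
    - [0,0,-0.18,0,0,0]
    - [0,0,-0.28,0,0,0]
    - [0,0,-0.4,0,0,0]

```text
time: 16.43
ee_pos: [0.5159, 0.045, 0.3275]
eef_rot: [0.776, 0.631, -0.001, -0.0]
ft_force: [0.7, 0.4, 0.1]
width: 0.0864
grip_force: 0.0
```

drive_tool:
  increments:
    - [0,0,0,0,0,0]
    - [0,0,0,0,0,0]
    - [0,0,0,0,0,0]
    - [0,0,0,0,0,0]
    - [0,0,0,0,0,0]

```text
time: 16.85
ee_pos: [0.5162, 0.0449, 0.3255]
eef_rot: [0.776, 0.631, -0.001, -0.0]
ft_force: [0.1, -0.1, -0.2]
width: 0.0868
grip_force: 0.0
```

```bash
python3 - <<'E'
from h import *
show()
Sd=camera("side");W=camera("wrist");cv2.imwrite("pics/s7.png",Sd);cv2.imwrite("pics/w7.png",W)
w=get_calibration("wrist")
print("handle top expected px",proj(w,[.5167,.045,.2067+.018]), "rim ctr",proj(w,[.51,.045,.115]))
a=cv2.resize(Sd[185:255,225:305],None,fx=4.5,fy=4.5,interpolation=cv2.INTER_CUBIC);b=cv2.resize(W[80:300,150:400],(358,315),interpolation=cv2.INTER_CUBIC)
cv2.imwrite("pics/c7.png",np.hstack([a,b]))
E
```

```text
t 16.85 p [0.5162 0.0449 0.3255] yaw 78.26 z [-0.002 -0.    -1.   ] F [ 0.1 -0.1 -0.2] T [-0.07 -0.14 -0.04] w 0.0868 g 0.0 q [ 0.48  0.11 -0.71  1.54  0.07  1.52 -0.43]
handle top expected px [254.54023518 193.3924597 ] rim ctr [249.09766072 169.86688325]
```

View pics/c7.png

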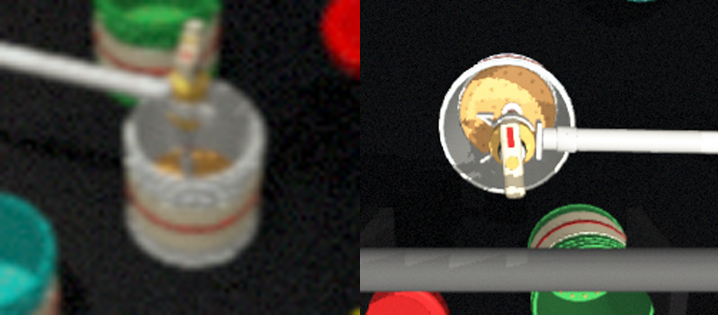

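The handle now lies across the arm, centred at about (256,192) against an expected (254.5,193.4). The rod is down on the biscuits and the tin stands where it was, so I'm handing in.

```bash
python3 -c "
from bench import *
print(close_job())"
```

```text
the job is handed in; nothing more can be done
None
```

The job is handed in: the gauge is over the tin with its foot resting lightly (about 4 N) on the top biscuit, the handle is turned clockwise to its end stop and released, and the tin did not move.

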